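# Index the drill jig to its next notch

## Task

The plate on the indexing drill jig is ready for its next hole. With your fingertips press the jig's spring plunger down and, holding it in until it has left its notch, push the table round clockwise (seen from above) to the very next notch; let the plunger spring fully up there so that the table is locked, and take the hand away. Only press and push: nothing is to be pinched or lifted, do not turn the table backwards or past that notch, and leave the tools lying around the jig where they are.

Things in the scene. Friction and masses are not known exactly. Their poses are not given: they have to be found in the camera images.
- jig_base: Indexing drill jig fixed to the bench: grey cast foot 184 mm across with screwed-down ears, and a steel index ring (180 mm across, 42 to 49 mm above the bench) with 8 notches in its rim, 45 degrees apart. Origin on the bench, on the turning axis; z up; x points to the post of a fixed guide-bush arm, 132 mm from the axis, that reaches over the middle of the table, top 129 mm above the bench.
- table_centre (a point): Centre of the round aluminium table's top face (149 mm across), on the upright turning axis, 63 mm above the bench. It carries a dark backing plate 75 mm across under a white star knob whose top is about 98 mm above the bench. The x axis of this point is level and points from the axis to the plunger; z up.
- plunger_top (a point): Middle of the flat top of the plunger's round black head (26 mm across), 100 mm from the turning axis; 86 mm above the bench when sprung up, 75 mm when pressed right down. The plunger stands in a steel lug on the table's edge and travels round with the table. x points away from the turning axis, y is tangential (counter-clockwise), z up.
- plunger (a joint): How far the plunger is pressed down (m): 0 = fully up, locked in a notch of the ring; 0.011 = fully down. The spring takes about 5.5 N at first, 10 N fully down. Beyond 0.007 the table is free; let go between notches it stays at about 0.0065 under the ring and springs back to 0 by itself at a notch.
- index_table (a joint): Turn of the table (rad), growing clockwise seen from above: 0 in the notch where it starts, 0.785 (45 degrees) at the next. In a notch it has about 0.02 rad of play either way. It turns with light friction (about 1 to 3 N at the plunger) and stays where it is left.
- hex_key: Black hex key lying flat, 31 x 83 x 6 mm, near the jig on the robot's side. Not to be moved.
- spur_tool: Pad spur with a wooden handle and toothed wheels, 42 x 146 x 35 mm, lying left of the jig. Not to be moved.
- torch: Dark inspection torch standing on its head, 31 mm across, 109 mm high, left of the jig. Not to be moved.
- screwdriver: Screwdriver with a red handle, 26 x 182 x 26 mm, lying right of the jig. Not to be moved.
- lug_gap (a point): Middle of the gap between the lug's two upright steel cheeks, at their tops, 101 mm above the bench, right over the plunger head; axes as plunger_top. The cheeks' inner faces stand 23 mm to either side of it along y (46 mm gap), 5 mm thick, 34 mm long; the gap is open up, outward and inward. Closed fingertips fit in, press the head and push a cheek along with the table.

How it is judged:
On the way, in this order (a step that is already met when the one before it is completed fails the run):
1. the plunger is pressed in while the table still stands in its first notch (value of joint plunger above 0.006 m and value of joint index_table below 0.06 rad), for 0.02 s.
2. the table is on its way between the two notches, the plunger still in (value of joint index_table between 0.2 and 0.65 rad and value of joint plunger above 0.004 m), for 0.02 s.
At the end, for the whole second after the job is handed in: The table stands one notch (45 degrees, within 2.3 degrees) clockwise of where it was, the plunger is fully up (within 1.5 mm) and locks it, and the hex key, spur tool, torch and screwdriver are within 20 mm of where they were (value of joint index_table between 0.745 and 0.825 rad and value of joint plunger below 0.0015 m and velocity of joint index_table between -0.02 and 0.02 rad/s and distance of each of hex_key, spur_tool, torch, screwdriver from where it was at the start of the episode below 0.02 m); the robot touches nothing.
It fails at once if the table is turned past the next notch (value of joint index_table above 0.9 rad).
It fails at once if the table is turned backwards (value of joint index_table below -0.1 rad).
It fails at once if a tool beside the jig is moved or lifted (20 mm) (distance of any of hex_key, spur_tool, torch, screwdriver from where it was at the start of the episode above 0.02 m).
It also fails if it takes over 38 s, if anything falls off the work surface, if the arm or the gripper's body presses on something with over 40 N, if the wrist force passes 120 N, or if a joint passes its speed limit or range.

## Robot

A 7-joint arm with a two-finger parallel gripper is mounted at the origin on a cart in front of the work surface, level with it; the furniture and walls round the work are solid. World frame = base frame: x ahead of the robot, y to its left, z up, the work surface at z = 0. Lengths are in m, angles in rad, forces in N, time in s.
With the tool pointing down it reaches from about 0.4 to 0.85 m from the base axis. Payload 6.9 kg.
Tool frame: the origin (TCP) lies midway between the tips of the shut fingers; the grasp point (between the pads) lies 19 mm behind it; x points along the fingers, z is the direction in which the jaws open and shut, and the axes are right-handed (so a half turn about x gives the same grasp; the last joint's range is limited). The gripper opens to 85 mm and grips with 20 to 120 N. Pads are 22 mm wide; open, the fingers measure 114 mm over their backs; the gripper's body (76 mm by 85 mm) begins 54 mm behind the grasp point. The pads swing forward as they close: fully open they stand 13 mm farther back than shut.
Start: joints at [1.25, 0.507, -0.238, 1.5, 0.126, 1.149, -0.155], TCP at [0.258, -0.569, 0.231] pointing down, gripper open.
Joint ranges: [-3.08, 3.08], [-0.24, 2.05], [-1.43, 1.35], [0, 2.5], [-1.52, 4.66], [0.17, 1.96], [-2.89, 2.89]. Speed limits (rad/s): [2.39, 2.39, 3.14, 3.14, 3.14, 3.14, 3.14].

## Interface

Orientations are given as a unit quaternion [w, x, y, z].
In Python, from station import r gives the robot as it stands.
- The arm moves only by the tool apply_moves, never from a script. Its argument "commands" is a list of rows, each an object with "travel": the shift along the tool's x, y, z in cm, a list of three; "dr": the turn, a rotation vector about the tool's x, y, z in rad, a list of three; "grip": the opening, from 0 (shut) to 1 (fully open). In form: [{"travel": [tx, ty, tz], "dr": [rx, ry, rz], "grip": grip}, ...]. A call has 1 to 12 rows; each row shifts and turns the commanded pose from where the row before left it, along the tool's axes as they then stand; what a row does not reach is not made up. A row lasts 1/12 s, in which the tool goes at most 41.7 mm and 7.16 degrees, less where a joint would pass 70% of its speed; a pose out of reach is approached as far as the arm can. A call with a gripper value outside its range is refused whole. The fingers move at their own pace and stop on an object; "squeeze" is the grip in N (left out, the last holds). Time passes only in rows, so rows that do not move let the fingers close. It gives the time, the measured TCP pose, the force and the opening at its end, in the units of the state.
- r.read_state(): the state, without advancing time (a new reading comes with each control period).
- r.read_camera(name): name is "side" or "top" or "wrist"; returns a dict with "image" (420x560x3 uint8, blue, green, red), "K" (3x3 intrinsics, pixels), "extrinsics" (4x4, takes a point from camera to world coordinates). Camera axes: x right, y up, looking along -z (the intrinsics and any distortion apply to the point x, -y, -z); pixel columns grow to the right and rows downward; lengths in m; the calibration is good to about 2 mm. The wrist camera is an equidistant fisheye: a pixel r from the principal point sees the ray r / f radians off the axis. A picture is of the moment at which its call begins. There is no depth.
- r.job_done(): hands the job in, once; it reports no verdict.
The state is a dict: "time": time; "joint_pos": joint angles; "qd": joint speeds; "tau": joint torques, N m; "ee_pos": TCP position; "eef_rot": TCP orientation; "contact_force": force on the tool from outside, world axes, zero at the start; "wrist_torque": the same for the moment, N m; "grip_width": opening from 0.0 (shut) to 1.0 (fully open).
Only numpy, scipy, OpenCV 4.12 (cv2) and the standard library are available. Lean on these libraries where they do the work, as an engineer would, in place of code of your own. Each camera call takes 0.05 s, during which the arm holds its last target. There are 200 camera calls.

## Working session

There is one attempt and no reset: what is moved stays moved. The work goes in short steps, Python scripts to look and compute and a tool call to move; the robot and the scene stay as the last step left them, time stands still between calls to the robot, and variables do not carry over. Pictures are saved under pics/ and viewed, about 8 in all and at most 12, crops included, and the job is handed in when it is done.

Besides the shell and the picture viewer there is one more tool, called by a JSON object that holds its "name" and its "arguments". apply_moves: Moves the arm, as the interface text tells. Its arguments: {"type":"object","properties":{"commands":{"type":"array","items":{"type":"object","properties":{"travel":{"type":"array","items":{"type":"number"}},"dr":{"type":"array","items":{"type":"number"}},"grip":{"type":"number"}}}},"squeeze":{"type":"number"}},"required":["commands"]}

```bash
ls; mkdir -p pics; python3 - <<'E'
from station import r
import cv2,pickle
s=r.read_state(); print({k:s[k] for k in('time','ee_pos','eef_rot','contact_force','grip_width')})
d={}
for n in('top','side'):
    c=r.read_camera(n); d[n]=c; cv2.imwrite(f'pics/{n}0.png',c['image']); print(n,c['K'],c['extrinsics'], [k for k in c])
pickle.dump(d,open('c0.pkl','wb'))
E
```

```text
pics
{'time': 0.0, 'ee_pos': array([ 0.25787393, -0.56876804,  0.23041287]), 'eef_rot': array([ 0.59381489,  0.38341222,  0.59489504, -0.38272554]), 'contact_force': array([-5.40963994e-04,  4.54467934e-01,  8.23236498e-01]), 'grip_width': 1.0016985531098863}
top [[409.27666188   0.         273.83752815]
 [  0.         409.27666188 208.48356412]
 [  0.           0.           1.        ]] [[-0.01912132  0.98177991 -0.18905711  0.2680453 ]
 [-0.99979664 -0.01756421  0.00990835 -0.05555684]
 [ 0.00640718  0.18920813  0.9819161   1.10992692]
 [ 0.          0.          0.          1.        ]] ['image', 'K', 'extrinsics']
side [[491.39221453   0.         277.93101891]
 [  0.         491.39221453 207.81138431]
 [  0.           0.           1.        ]] [[-0.62840854  0.48118353 -0.61119974 -0.36513374]
 [-0.77764566 -0.36917499  0.50889788  0.64890685]
 [ 0.01923362  0.7950926   0.606183    0.94422589]
 [ 0.          0.          0.          1.        ]] ['image', 'K', 'extrinsics']
```

View pics/top0.png

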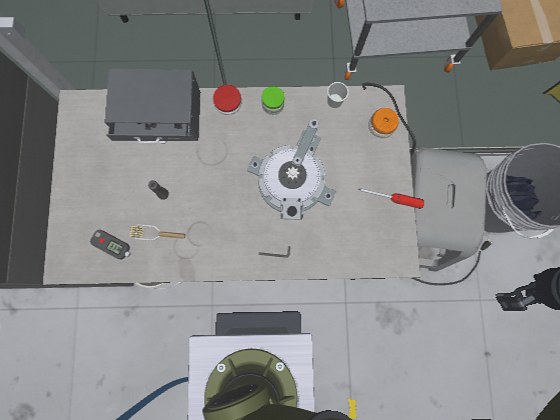

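View pics/side0.png

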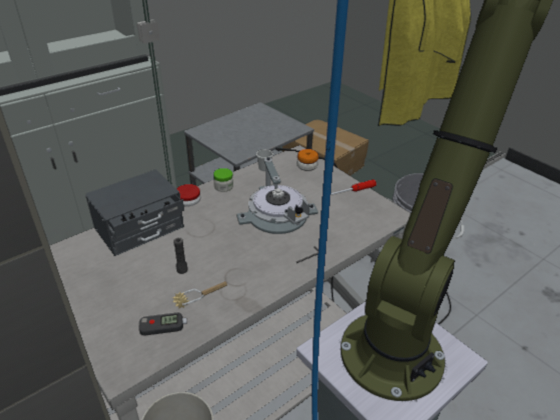

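```bash
cat > h.py <<'E'
import numpy as np
def ray(c,u,v):
    K,T=c['K'],c['extrinsics']; d=np.array([(u-K[0,2])/K[0,0],-(v-K[1,2])/K[1,1],-1]); return T[:3,3],T[:3,:3]@d
def onz(c,u,v,z):
    o,d=ray(c,u,v); return o+d*(z-o[2])/d[2]
def proj(c,p):
    T=c['extrinsics'];q=T[:3,:3].T@(np.asarray(p)-T[:3,3]);K=c['K'];return K[0,0]*q[0]/-q[2]+K[0,2],K[1,1]*q[1]/q[2]+K[1,2]
E
python3 - <<'E'
import pickle,cv2,numpy as np
d=pickle.load(open('c0.pkl','rb'))
a=cv2.resize(d['top']['image'][115:265,235:345],None,fx=3.6,fy=3.6,interpolation=cv2.INTER_CUBIC)
b=cv2.resize(d['side']['image'][145:265,235:335],None,fx=4,fy=4,interpolation=cv2.INTER_CUBIC)
h=540; o=np.zeros((h,800,3),np.uint8); o[:a.shape[0],:396]=a[:540,:396]; o[:480,400:800]=b
cv2.imwrite('pics/z0.png',o)
E
```

```text
(no output)
```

View pics/z0.png

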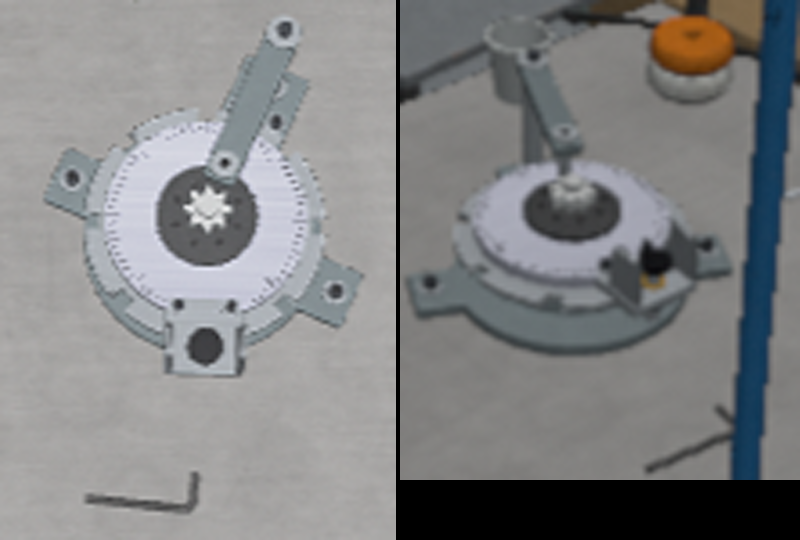

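```bash
python3 - <<'E'
import pickle,cv2,numpy as np
from h import *
d=pickle.load(open('c0.pkl','rb'))
def blobs(n,x0,y0,x1,y1,th):
    g=cv2.cvtColor(d[n]['image'],cv2.COLOR_BGR2GRAY)[y0:y1,x0:x1]
    g=cv2.resize(g,None,fx=4,fy=4,interpolation=cv2.INTER_CUBIC)
    k,l,s,c=cv2.connectedComponentsWithStats((g<th).astype(np.uint8))
    return [(((c[i]+.5)/4-.5+[x0,y0]).round(2),(s[i][2:]/4)) for i in range(1,k) if s[i][4]>60]
t=d['top'];s=d['side']
for q in blobs('top',270,155,315,225,85): print('top',q, onz(t,*q[0],.086).round(4), onz(t,*q[0],.07).round(4))
for q in blobs('side',265,175,312,225,45): print('side',q,onz(s,*q[0],.083).round(4))
# jig axis from light table disc: largest bright contour
im=t['image'][110:230,235:345]; hsv=cv2.cvtColor(im,cv2.COLOR_BGR2HSV)
m=((hsv[...,2]>190)).astype(np.uint8); cs,_=cv2.findContours(m,0,2); c=max(cs,key=cv2.contourArea); e=cv2.minEnclosingCircle(c); print('disc',e,onz(t,e[0][0]+235,e[0][1]+110,.063),e[1]*2/409*1.05)
E
```

```text
top (array([282.58, 165.74]), array([ 3.5 ,  4.  , 15.75])) [ 0.578  -0.0908  0.086 ] [ 0.5828 -0.0913  0.07  ]
top (array([289.25, 166.42]), array([ 3.5 ,  2.25, 16.25])) [ 0.5758 -0.1081  0.086 ] [ 0.5806 -0.1089  0.07  ]
top (array([283.83, 170.09]), array([ 2.  ,  3.5 , 18.25])) [ 0.5662 -0.0938  0.086 ] [ 0.5708 -0.0944  0.07  ]
top (array([299.93, 170.44]), array([ 4.25,  2.75, 23.25])) [ 0.5645 -0.1355  0.086 ] [ 0.5692 -0.1368  0.07  ]
top (array([283.32, 176.9 ]), array([ 3.  ,  1.75, 15.25])) [ 0.5479 -0.092   0.086 ] [ 0.5523 -0.0926  0.07  ]
top (array([291.59, 210.7 ]), array([  9.5,  10. , 282. ])) [ 0.4586 -0.111   0.086 ] [ 0.4616 -0.1118  0.07  ]
side (array([298.42, 209.91]), array([  8.  ,   7.75, 172.75])) [ 0.4595 -0.1147  0.083 ]
disc ((56.966827392578125, 65.33112335205078), 28.53568458557129) [ 0.55811991 -0.11581521  0.063     ] 0.14651573992591616
```

```bash
cat >> h.py <<'E'
from scipy.spatial.transform import Rotation as R
def Rt(s): q=s['eef_rot']; return R.from_quat([q[1],q[2],q[3],q[0]]).as_matrix()
def plan(s,p,yaw):
    "travel (cm, tool axes) to world p and turn about tool x to put tool z at world yaw"
    M=Rt(s); t=M.T@(np.asarray(p)-s['ee_pos'])*100
    x=np.array([0,0,-1.]); z=np.array([np.cos(yaw),np.sin(yaw),0]); G=np.c_[x,np.cross(z,x),z]
    return t.round(2), R.from_matrix(M.T@G).as_rotvec().round(3)
E
python3 - <<'E'
from station import r
from h import *
s=r.read_state(); print(Rt(s).round(3))
for y in(0,90,-90,180): print(y,plan(s,[.459,-.112,.231],np.radians(y)))
E
```

```text
[[-0.001  0.911  0.413]
 [ 0.001  0.413 -0.911]
 [-1.    -0.    -0.002]]
0 (array([  0.  ,  37.18, -33.29]), array([-1.145e+00, -1.000e-03, -1.000e-03]))
90 (array([  0.  ,  37.18, -33.29]), array([-2.716e+00, -1.000e-03, -2.000e-03]))
-90 (array([  0.  ,  37.18, -33.29]), array([ 0.426, -0.002,  0.   ]))
180 (array([  0.  ,  37.18, -33.29]), array([ 1.997e+00, -1.000e-03,  2.000e-03]))
```

{"name": "apply_moves", "arguments": {"commands": [{"travel": [0, 2.5, -2.2], "dr": [0, 0, 0], "grip": 0}, {"travel": [0, 2.5, -2.2], "dr": [0, 0, 0], "grip": 0}, {"travel": [0, 2.5, -2.2], "dr": [0, 0, 0], "grip": 0}, {"travel": [0, 2.5, -2.2], "dr": [0, 0, 0], "grip": 0}, {"travel": [0, 2.5, -2.2], "dr": [0, 0, 0], "grip": 0}, {"travel": [0, 2.5, -2.2], "dr": [0, 0, 0], "grip": 0}, {"travel": [0, 2.5, -2.2], "dr": [0, 0, 0], "grip": 0}, {"travel": [0, 2.5, -2.2], "dr": [0, 0, 0], "grip": 0}, {"travel": [0, 2.5, -2.2], "dr": [0, 0, 0], "grip": 0}, {"travel": [0, 2.5, -2.2], "dr": [0, 0, 0], "grip": 0}, {"travel": [0, 2.5, -2.2], "dr": [0, 0, 0], "grip": 0}, {"travel": [0, 2.5, -2.2], "dr": [0, 0, 0], "grip": 0}]}}

```text
time: 1.1
ee_pos: [0.4224, -0.2033, 0.2312]
eef_rot: [0.594, 0.383, 0.594, -0.383]
contact_force: [0.6, -0.3, -0.6]
grip_width: -0.002
```

{"name": "apply_moves", "arguments": {"commands": [{"travel": [0, 0, 0], "dr": [0.107, 0, 0], "grip": 0}, {"travel": [0, 0, 0], "dr": [0.107, 0, 0], "grip": 0}, {"travel": [0, 0, 0], "dr": [0.106, 0, 0], "grip": 0}, {"travel": [0, 0, 0], "dr": [0.106, 0, 0], "grip": 0}, {"travel": [0, 0, 0], "dr": [0, 0, 0], "grip": 0}]}}

```text
time: 1.52
ee_pos: [0.4221, -0.2046, 0.2311]
eef_rot: [-0.499, -0.501, -0.499, 0.501]
contact_force: [-0.2, 0.6, -0.2]
grip_width: 0.002
```

```bash
python3 - <<'E'
from station import r
from h import *
s=r.read_state(); print(s['time'],s['joint_pos'].round(2),s['ee_pos'],s['contact_force'].round(2),s['grip_width'],plan(s,[.459,-.112,.14],-np.pi/2))
E
```

```text
1.5167 [ 0.61  0.27 -0.27  1.89  0.09  0.99 -1.28] [ 0.42213401 -0.20463089  0.23105983] [-0.17  0.65 -0.21] 0.0022758753629811518 (array([ 9.11,  3.65, -9.28]), array([-0.005, -0.   ,  0.001]))
```

{"name": "apply_moves", "arguments": {"commands": [{"travel": [0, 1.22, -3.1], "dr": [0, 0, 0], "grip": 0}, {"travel": [0, 1.22, -3.1], "dr": [0, 0, 0], "grip": 0}, {"travel": [0, 1.21, -3.08], "dr": [0, 0, 0], "grip": 0}, {"travel": [3, 0, 0], "dr": [0, 0, 0], "grip": 0}, {"travel": [3, 0, 0], "dr": [0, 0, 0], "grip": 0}, {"travel": [3, 0, 0], "dr": [0, 0, 0], "grip": 0}, {"travel": [0, 0, 0], "dr": [0, 0, 0], "grip": 0}, {"travel": [0, 0, 0], "dr": [0, 0, 0], "grip": 0}]}}

```text
time: 2.18
ee_pos: [0.4579, -0.1119, 0.1406]
eef_rot: [0.499, 0.499, 0.502, -0.5]
contact_force: [-0.5, -0.0, 0.5]
grip_width: 0.001
```

```bash
python3 - <<'E'
from station import r
from h import *
import cv2
s=r.read_state(); print(s['time'],s['ee_pos'],s['contact_force'].round(2))
c=r.read_camera('wrist');b=r.read_camera('side')
print(c['K'],c['extrinsics'])
print(proj(b,s['ee_pos']),proj(b,[.459,-.112,.086]))
o=np.zeros((420,800,3),np.uint8);o[:,:400]=cv2.resize(b['image'][150:255,240:340],None,fx=4,fy=4,interpolation=2)
o[:300,400:]=cv2.resize(c['image'],(400,300),interpolation=3)
cv2.imwrite('pics/w1.png',o); cv2.imwrite('pics/wr1.png',c['image'])
import pickle; pickle.dump(c,open('w1.pkl','wb'))
E
```

```text
2.1833 [ 0.45785271 -0.11185425  0.140624  ] [-0.51 -0.02  0.45]
[[325.1922621    0.         284.93050242]
 [  0.         325.1922621  214.36612638]
 [  0.           0.           1.        ]] [[ 3.11699526e-03  9.45031281e-01  3.26965078e-01  5.41067712e-01]
 [-9.99995133e-01  2.90234844e-03  1.14437305e-03 -1.12259114e-01]
 [ 1.32501743e-04 -3.26967054e-01  9.45035728e-01  2.83044730e-01]
 [ 0.00000000e+00  0.00000000e+00  0.00000000e+00  1.00000000e+00]]
(np.float64(298.97214444126996), np.float64(194.2809217768892)) (np.float64(297.8894436642911), np.float64(209.51822634004284))
```

View pics/w1.png

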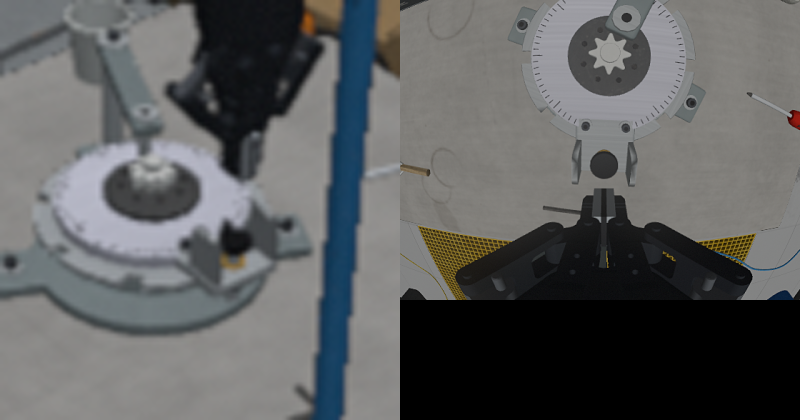

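```bash
python3 - <<'E'
import pickle,cv2
from h import *
c=pickle.load(open('w1.pkl','rb'))
def wz(u,v,z):
    K,T=c['K'],c['extrinsics'];x,y=u-K[0,2],v-K[1,2];n=np.hypot(x,y);th=n/K[0,0]
    d=T[:3,:3]@np.array([np.sin(th)*x/n,-np.sin(th)*y/n,-np.cos(th)]);o=T[:3,3];return (o+d*(z-o[2])/d[2]).round(4)
g=cv2.cvtColor(c['image'],cv2.COLOR_BGR2GRAY)
for nm,(x0,y0,x1,y1),th,z in(('head',(262,200,312,256),80,.086),('plate',(225,10,360,145),110,.07)):
    k,l,s,ce=cv2.connectedComponentsWithStats((g[y0:y1,x0:x1]<th).astype(np.uint8))
    for i in range(1,k):
        if s[i][4]>150:
            u=s[i][:2]+s[i][2:4]/2-.5+[x0,y0]; print(nm,ce[i]+[x0,y0],u,s[i],wz(*(ce[i]+[x0,y0]),z),wz(*u,z))
# cheeks tops, knob
print('cheek tops (view px)', wz(175*1.4,160*1.4,.101),wz(232*1.4,160*1.4,.101),'knob',wz(210*1.4,55*1.4,.098))
E
```

```text
head [285.2176814  230.60133445] [285. 231.] [   4   12   39   39 1199] [ 0.4617 -0.1127  0.086 ] [ 0.4614 -0.1126  0.086 ]
plate [292.63259837  79.05761969] [293.  72.] [  10    0  117  125 8209] [ 0.5588 -0.1172  0.07  ] [ 0.5635 -0.1174  0.07  ]
plate [316.96855346  24.26415094] [317.   24.5] [ 85   8  15  14 159] [ 0.5963 -0.1326  0.07  ] [ 0.5961 -0.1327  0.07  ]
cheek tops (view px) [ 0.4719 -0.0885  0.101 ] [ 0.472  -0.1365  0.101 ] knob [ 0.5577 -0.1173  0.098 ]
```

{"name": "apply_moves", "arguments": {"commands": [{"travel": [1.2, 0.25, 0.05], "dr": [0.035, 0, 0], "grip": 0}, {"travel": [1.2, 0, 0], "dr": [0, 0, 0], "grip": 0}, {"travel": [1.2, 0, 0], "dr": [0, 0, 0], "grip": 0}, {"travel": [1.2, 0, 0], "dr": [0, 0, 0], "grip": 0}, {"travel": [0, 0, 0], "dr": [0, 0, 0], "grip": 0}, {"travel": [0, 0, 0], "dr": [0, 0, 0], "grip": 0}]}}

```text
time: 2.78
ee_pos: [0.462, -0.1128, 0.0945]
eef_rot: [0.492, 0.509, 0.491, -0.508]
contact_force: [-0.4, -0.5, -0.8]
grip_width: -0.0
```

{"name": "apply_moves", "arguments": {"commands": [{"travel": [0.3, 0, 0], "dr": [0, 0, 0], "grip": 0}, {"travel": [0.3, 0, 0], "dr": [0, 0, 0], "grip": 0}, {"travel": [0.2, 0, 0], "dr": [0, 0, 0], "grip": 0}, {"travel": [0, 0, 0], "dr": [0, 0, 0], "grip": 0}, {"travel": [0, 0, 0], "dr": [0, 0, 0], "grip": 0}]}}

```text
time: 3.2
ee_pos: [0.4618, -0.1127, 0.0858]
eef_rot: [0.491, 0.509, 0.491, -0.509]
contact_force: [-0.2, -1.2, 4.7]
grip_width: 0.001
```

{"name": "apply_moves", "arguments": {"commands": [{"travel": [0.2, 0, 0], "dr": [0, 0, 0], "grip": 0}, {"travel": [0.2, 0, 0], "dr": [0, 0, 0], "grip": 0}, {"travel": [0.2, 0, 0], "dr": [0, 0, 0], "grip": 0}, {"travel": [0.2, 0, 0], "dr": [0, 0, 0], "grip": 0}, {"travel": [0.1, 0, 0], "dr": [0, 0, 0], "grip": 0}, {"travel": [0, 0, 0], "dr": [0, 0, 0], "grip": 0}, {"travel": [0, 0, 0], "dr": [0, 0, 0], "grip": 0}]}}

```text
time: 3.78
ee_pos: [0.4619, -0.1127, 0.0769]
eef_rot: [0.492, 0.509, 0.491, -0.509]
contact_force: [-1.2, -0.1, 8.4]
grip_width: -0.0
```

{"name": "apply_moves", "arguments": {"commands": [{"travel": [0.05, 0.004, -0.295], "dr": [0.03, 0, 0], "grip": 0}, {"travel": [0, 0.004, -0.295], "dr": [0.03, 0, 0], "grip": 0}, {"travel": [0, 0.004, -0.295], "dr": [0.03, 0, 0], "grip": 0}, {"travel": [0, 0.004, -0.295], "dr": [0.03, 0, 0], "grip": 0}, {"travel": [0, 0.004, -0.295], "dr": [0.03, 0, 0], "grip": 0}, {"travel": [0, 0.004, -0.295], "dr": [0.03, 0, 0], "grip": 0}, {"travel": [0, 0.004, -0.295], "dr": [0.03, 0, 0], "grip": 0}, {"travel": [0, 0.004, -0.295], "dr": [0.03, 0, 0], "grip": 0}, {"travel": [0, 0.004, -0.295], "dr": [0.03, 0, 0], "grip": 0}, {"travel": [0, 0.004, -0.295], "dr": [0.03, 0, 0], "grip": 0}, {"travel": [0, 0, 0], "dr": [0, 0, 0], "grip": 0}]}}

```text
time: 4.7
ee_pos: [0.4676, -0.0831, 0.0766]
eef_rot: [0.41, 0.577, 0.409, -0.576]
contact_force: [-0.0, 0.9, 8.4]
grip_width: 0.002
```

```bash
cat > look.py <<'E'
from station import r
from h import *
import cv2,sys
s=r.read_state(); e=s['ee_pos'];dx,dy=e[0]-.560,e[1]+.1163
print(s['time'],e,s['contact_force'].round(2),'finger angle',np.pi-np.radians(2.3)-np.arctan2(dy,dx),'radius',np.hypot(dx,dy),'toolz yaw',np.degrees(np.arctan2(Rt(s)[1,2],Rt(s)[0,2])))
c=r.read_camera('wrist');b=r.read_camera('side')
o=np.zeros((480,800,3),np.uint8);o[:420,:300]=cv2.resize(b['image'][150:255,250:325],None,fx=4,fy=4,interpolation=2)
o[:,305:]=cv2.resize(c['image'],(640,480),interpolation=3)[:,72:567]
cv2.imwrite(f'pics/{sys.argv[1]}.png',o)
E
python3 look.py p2
```

```text
4.7 [ 0.46756693 -0.08314474  0.07657963] [-0.01  0.85  8.4 ] finger angle 0.30425711220430385 radius 0.09819950658866194 toolz yaw -109.27828000262475
```

View pics/p2.png

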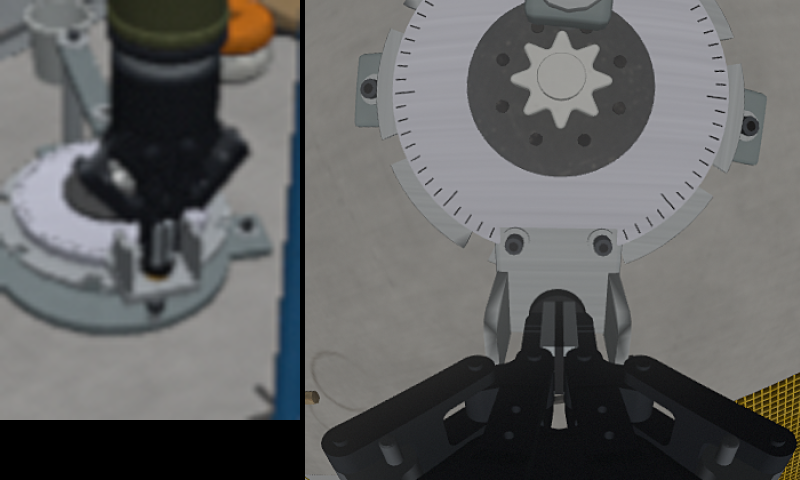

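{"name": "apply_moves", "arguments": {"commands": [{"travel": [0, 0.004, -0.295], "dr": [0.03, 0, 0], "grip": 0}, {"travel": [0, 0.004, -0.295], "dr": [0.03, 0, 0], "grip": 0}, {"travel": [0, 0.004, -0.295], "dr": [0.03, 0, 0], "grip": 0}, {"travel": [0, 0.004, -0.295], "dr": [0.03, 0, 0], "grip": 0}, {"travel": [0, 0.004, -0.295], "dr": [0.03, 0, 0], "grip": 0}, {"travel": [0, 0.004, -0.295], "dr": [0.03, 0, 0], "grip": 0}, {"travel": [0, 0.004, -0.295], "dr": [0.03, 0, 0], "grip": 0}, {"travel": [0, 0, 0], "dr": [0, 0, 0], "grip": 0}, {"travel": [-0.4, 0, 0], "dr": [0, 0, 0], "grip": 0}, {"travel": [-0.5, 0, 0], "dr": [0, 0, 0], "grip": 0}, {"travel": [-0.4, 0, 0], "dr": [0, 0, 0], "grip": 0}, {"travel": [0, 0, 0], "dr": [0, 0, 0], "grip": 0}]}}

```text
time: 5.8
ee_pos: [0.4756, -0.065, 0.0894]
eef_rot: [0.347, 0.616, 0.347, -0.616]
contact_force: [0.8, 0.1, 0.6]
grip_width: 0.001
```

```bash
python3 look.py p3
```

```text
5.8 [ 0.47560281 -0.06503375  0.08944823] [0.81 0.1  0.6 ] finger angle 0.5057297517052075 radius 0.09874773439446245 toolz yaw -121.24343984647025
```

View pics/p3.png

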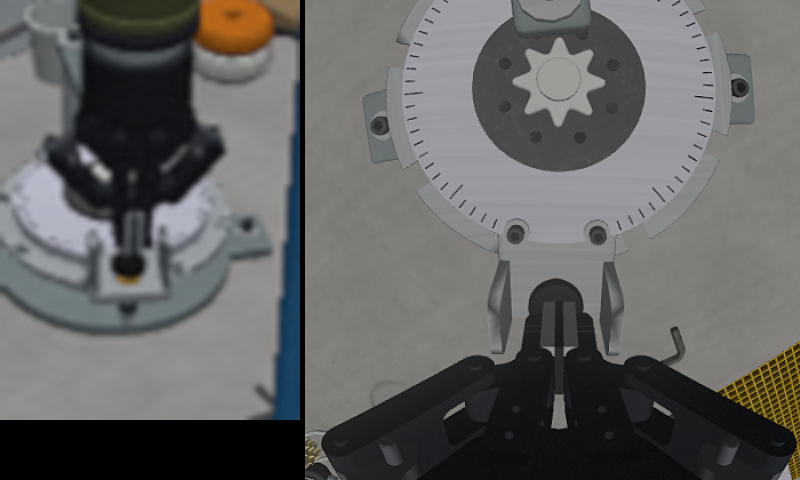

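{"name": "apply_moves", "arguments": {"commands": [{"travel": [0, 0.003, -0.2], "dr": [0.02, 0, 0], "grip": 0}, {"travel": [0, 0.003, -0.2], "dr": [0.02, 0, 0], "grip": 0}, {"travel": [0, 0.003, -0.2], "dr": [0.02, 0, 0], "grip": 0}, {"travel": [0, 0.003, -0.2], "dr": [0.02, 0, 0], "grip": 0}, {"travel": [0, 0.003, -0.2], "dr": [0.02, 0, 0], "grip": 0}, {"travel": [0, 0.003, -0.2], "dr": [0.02, 0, 0], "grip": 0}, {"travel": [0, 0.003, -0.2], "dr": [0.02, 0, 0], "grip": 0}, {"travel": [0, 0.003, -0.2], "dr": [0.02, 0, 0], "grip": 0}, {"travel": [0, 0.003, -0.2], "dr": [0.02, 0, 0], "grip": 0}, {"travel": [0, 0.003, -0.2], "dr": [0.02, 0, 0], "grip": 0}, {"travel": [0, 0, 0], "dr": [0, 0, 0], "grip": 0}]}}

```text
time: 6.82
ee_pos: [0.4878, -0.0487, 0.0887]
eef_rot: [0.283, 0.648, 0.283, -0.648]
contact_force: [-1.3, -1.1, -0.3]
grip_width: 0.0
```

```bash
python3 look.py p4
```

```text
6.8167 [ 0.48775374 -0.04866188  0.08871705] [-1.28 -1.1  -0.25] finger angle 0.7123250145165723 radius 0.09896684499816849 toolz yaw -132.77102503186606
```

View pics/p4.png

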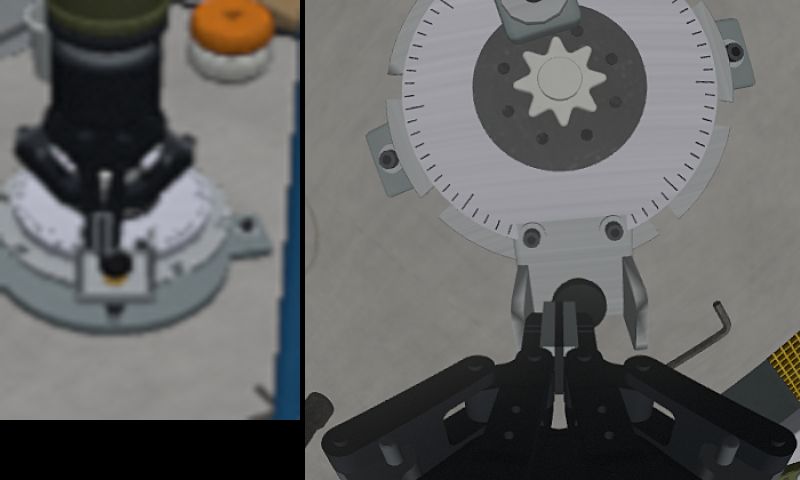

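{"name": "apply_moves", "arguments": {"commands": [{"travel": [0, 0.001, -0.15], "dr": [0.015, 0, 0], "grip": 0}, {"travel": [0, 0.001, -0.15], "dr": [0.015, 0, 0], "grip": 0}, {"travel": [0, 0.001, -0.15], "dr": [0.015, 0, 0], "grip": 0}, {"travel": [0, 0.001, -0.15], "dr": [0.015, 0, 0], "grip": 0}, {"travel": [0, 0.001, -0.15], "dr": [0.015, 0, 0], "grip": 0}, {"travel": [0, 0.001, -0.15], "dr": [0.015, 0, 0], "grip": 0}, {"travel": [0, 0.001, -0.15], "dr": [0.015, 0, 0], "grip": 0}, {"travel": [0, 0.001, -0.15], "dr": [0.015, 0, 0], "grip": 0}, {"travel": [0, 0, 0], "dr": [0, 0, 0], "grip": 0}]}}

```text
time: 7.67
ee_pos: [0.4965, -0.0404, 0.0888]
eef_rot: [0.244, 0.664, 0.244, -0.664]
contact_force: [-1.9, -2.6, 0.1]
grip_width: -0.002
```

{"name": "apply_moves", "arguments": {"commands": [{"travel": [0, 0.001, -0.1], "dr": [0.01, 0, 0], "grip": 0}, {"travel": [0, 0.001, -0.1], "dr": [0.01, 0, 0], "grip": 0}, {"travel": [0, 0.001, -0.1], "dr": [0.01, 0, 0], "grip": 0}, {"travel": [0, 0, 0], "dr": [0, 0, 0], "grip": 0}]}}

```text
time: 8.0
ee_pos: [0.4989, -0.0386, 0.0888]
eef_rot: [0.234, 0.667, 0.234, -0.667]
contact_force: [-1.7, -0.5, -0.4]
grip_width: -0.002
```

```bash
python3 look.py p5
```

```text
8.0 [ 0.49890509 -0.03862543  0.08883112] [-1.73 -0.49 -0.42] finger angle 0.8641682366383456 radius 0.09882270433073738 toolz yaw -141.33111777235288
```

View pics/p5.png

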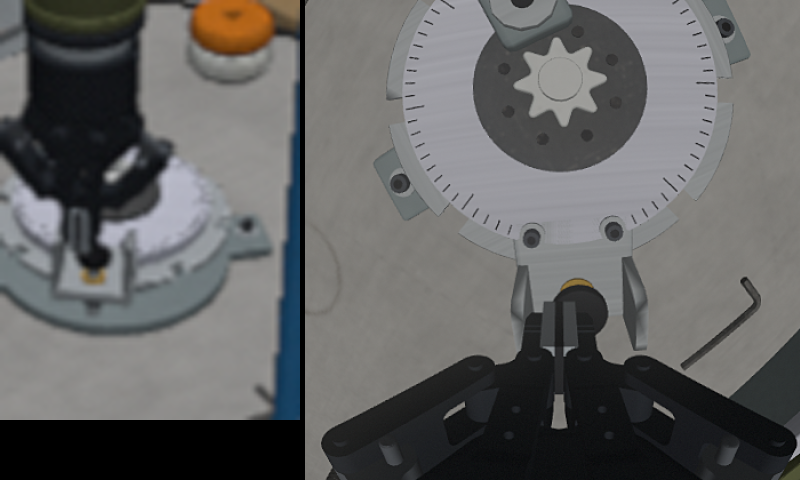

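The brass stem shows under the head at about (577,287), so the plunger has sprung up. I'll push a little further to confirm it is locked.

{"name": "apply_moves", "arguments": {"commands": [{"travel": [0, 0.001, -0.1], "dr": [0.01, 0, 0], "grip": 0}, {"travel": [0, 0.001, -0.1], "dr": [0.01, 0, 0], "grip": 0}, {"travel": [0, 0, 0], "dr": [0, 0, 0], "grip": 0}, {"travel": [0, 0, 0], "dr": [0, 0, 0], "grip": 0}]}}

```text
time: 8.43
ee_pos: [0.5008, -0.0375, 0.089]
eef_rot: [0.228, 0.67, 0.228, -0.669]
contact_force: [0.0, -0.2, -0.8]
grip_width: 0.003
```

{"name": "apply_moves", "arguments": {"commands": [{"travel": [0, 0, -0.1], "dr": [0, 0, 0], "grip": 0}, {"travel": [0, 0, -0.1], "dr": [0, 0, 0], "grip": 0}, {"travel": [0, 0, 0], "dr": [0, 0, 0], "grip": 0}, {"travel": [0, 0, 0], "dr": [0, 0, 0], "grip": 0}]}}

```text
time: 8.77
ee_pos: [0.5019, -0.0364, 0.0888]
eef_rot: [0.228, 0.67, 0.228, -0.669]
contact_force: [0.4, -0.1, 0.1]
grip_width: 0.001
```

```bash
python3 look.py p6
```

```text
8.7667 [ 0.50191869 -0.03644374  0.08884525] [ 0.42 -0.11  0.12] finger angle 0.9018244695776843 radius 0.09874441930754091 toolz yaw -142.43615516182703
```

View pics/p6.png

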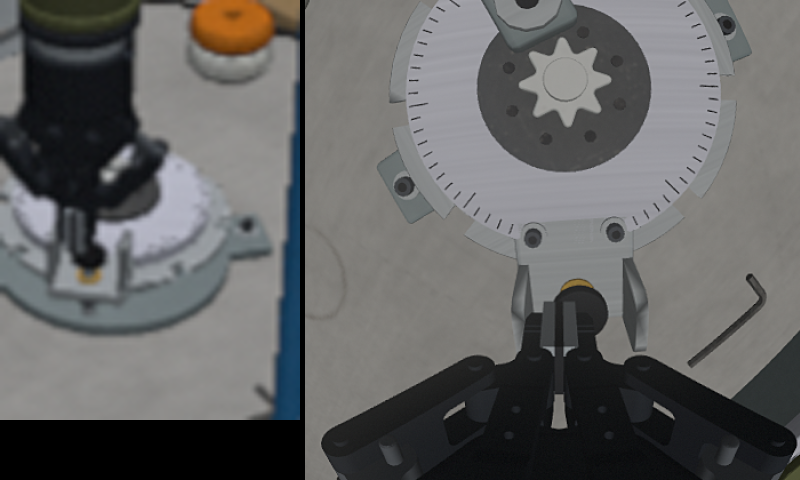

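{"name": "apply_moves", "arguments": {"commands": [{"travel": [0, 0, -0.1], "dr": [0, 0, 0], "grip": 0}, {"travel": [0, 0, -0.1], "dr": [0, 0, 0], "grip": 0}, {"travel": [0, 0, 0], "dr": [0, 0, 0], "grip": 0}, {"travel": [0, 0, 0], "dr": [0, 0, 0], "grip": 0}]}}

```text
time: 9.2
ee_pos: [0.5027, -0.0357, 0.0887]
eef_rot: [-0.228, -0.669, -0.227, 0.67]
contact_force: [-3.3, -3.2, 1.5]
grip_width: -0.001
```

The TCP went 1.1 mm of the 2 mm commanded and the force rose to about 4.6 N, so the table is held by the notch. I'll back off the cheek and lift out.

{"name": "apply_moves", "arguments": {"commands": [{"travel": [0, 0, 0.3], "dr": [0, 0, 0], "grip": 0}, {"travel": [0, 0, 0.3], "dr": [0, 0, 0], "grip": 0}, {"travel": [0, 0, 0.2], "dr": [0, 0, 0], "grip": 0}, {"travel": [-0.5, 0, 0], "dr": [0, 0, 0], "grip": 0}, {"travel": [-1.5, 0, 0], "dr": [0, 0, 0], "grip": 0}, {"travel": [-2.5, 0, 0], "dr": [0, 0, 0], "grip": 0}, {"travel": [-3, 0, 0], "dr": [0, 0, 0], "grip": 0}, {"travel": [-3, 0, 0], "dr": [0, 0, 0], "grip": 0}, {"travel": [-2, -3, 0], "dr": [0, 0, 0], "grip": 0}, {"travel": [0, -3, 0], "dr": [0, 0, 0], "grip": 0}, {"travel": [0, 0, 0], "dr": [0, 0, 0], "grip": 0}, {"travel": [0, 0, 0], "dr": [0, 0, 0], "grip": 0}]}}

```text
time: 10.2
ee_pos: [0.4599, 0.0089, 0.2147]
eef_rot: [0.229, 0.67, 0.229, -0.669]
contact_force: [0.5, -0.4, -0.1]
grip_width: 0.0
```

```bash
python3 look.py p7; python3 - <<'E'
from station import r
import cv2,numpy as np
t=r.read_camera('top')['image']; a=cv2.imread('pics/p7.png')
a[:, :300]=0; a[:450,:300]=cv2.resize(t[130:265,240:330],None,fx=10/3,fy=10/3,interpolation=2)
cv2.imwrite('pics/p8.png',a); t0=cv2.imread('pics/top0.png'); d=cv2.absdiff(t,t0).max(2)
for n,(x0,y0,x1,y1) in dict(hex=(255,243,295,262),spur=(125,220,190,245),torch=(145,178,172,202),screw=(355,185,428,212)).items(): print(n,int((d[y0:y1,x0:x1]>40).sum()))
E
```

```text
10.2 [0.45987109 0.00892583 0.21468599] [ 0.48 -0.39 -0.07] finger angle 0.8561648884991144 radius 0.16033498753182285 toolz yaw -142.26178760750736
hex 199
spur 316
torch 0
screw 0
```

View pics/p8.png

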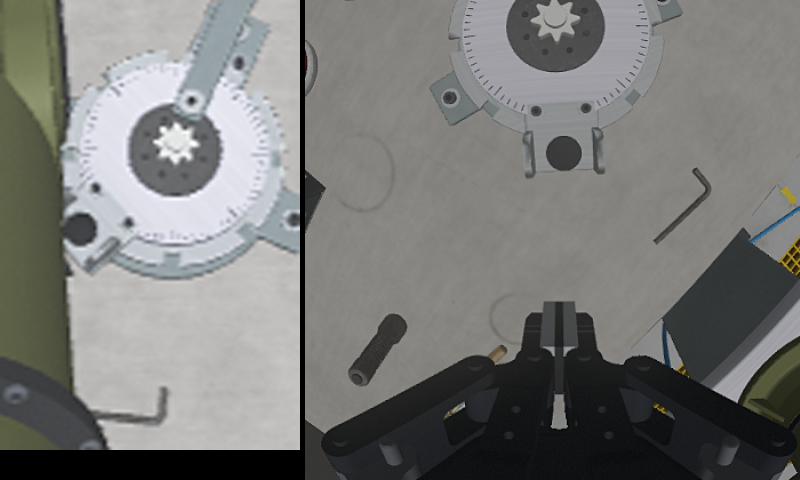

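```bash
python3 - <<'E'
from station import r
from h import *
import cv2
c=r.read_camera('top')
p=onz(c,264,198.4,.086); print(p, np.pi-np.radians(2.3)-np.arctan2(p[1]+.1163,p[0]-.559),np.hypot(p[1]+.1163,p[0]-.559)); print(r.job_done())
E
```

```text
[ 0.49192166 -0.04121487  0.086     ] 0.8015172062654874 0.10068406266029732
the job is handed in; nothing more can be done
None
```

The table is one notch clockwise of where it started and locked, and I have handed the job in; no verdict was reported.

I pressed the plunger about 9 mm with closed fingertips and turned the table by friction on the head to about 0.5 rad. I then eased off the head and pushed the leading cheek until the plunger sprang up at the next notch.

**Last checks**
- **Lock:** the brass stem shows under the head, so the plunger is up. A gentle further push met about 4.6 N and the hand moved 1.1 mm of the 2 mm commanded.
- **Angle:** the final top view gives about 0.80 rad at a radius of 101 mm. That is inside the 0.745–0.825 window, but this measurement is only good to about ±0.03 rad.
- **Hand:** it was clear of the jig, at z = 0.215 m with about zero contact force.
- **Torch and screwdriver:** their areas in the top view were unchanged.
- **Hex key and spur tool:** their areas did differ, which I put down to the arm hiding part of them in that view. I did not compare positions, but the hand never went near them. The wrist view shows the hex key on its own and only part of the spur tool.

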